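# Pulse the coffee mill

### The arm

A 6-joint arm with a two-finger parallel gripper is mounted at the origin on a cart in front of the work surface, level with it; the furniture and walls round the work are solid. World frame = base frame: x ahead of the robot, y to its left, z up, the work surface at z = 0. Lengths are in mm, angles in rad, forces in N, time in s.
With the tool pointing down it reaches from about 300 to 950 mm from the base axis. Payload 3.1 kg.
Tool frame: the origin (TCP) lies midway between the tips of the shut fingers; the grasp point (between the pads) lies 19 mm behind it; z points along the fingers, y is the line along which they close (so a half turn about z gives the same grasp; the last joint's range is limited). The gripper opens to 85 mm and grips with 20 to 120 N. Pads are 22 mm wide; open, the fingers measure 114 mm over their backs; the gripper's body (76 mm by 85 mm) begins 54 mm behind the grasp point. The pads swing forward as they close: fully open they stand 13 mm farther back than shut.
Start: joints at [1.033, 0.308, 1.634, -0, 1.2, -0.07], TCP at [281.853, 557.845, 231.272] pointing down, gripper open.
Joint ranges: [-3.06, 3.06], [-0.79, 1.96], [0.05, 2.63], [-1.19, 4.34], [0.05, 2.64], [-2.94, 2.94]. Speed limits (rad/s): [2.79, 2.79, 3.14, 3.14, 3.14, 3.14].

### API

Orientations are given as a unit quaternion [w, x, y, z].
In Python, from rig import env, inverse_kinematics, grab_frame, get_calibration, workorder, boxes_of, telemetry gives the robot as it stands. Calls block until the motion is done:
- env.move_to(position, orientation): joint-space move of the TCP to a pose.
- env.move_linear(position, ori=None, velocity=150): straight line of the TCP; ori=None keeps the orientation; velocity is the mean speed in mm/s.
- env.set_joints(angles): joint-space move.
- env.set_gripper(opening, newtons=None): finger opening in mm; newtons is the grip in N (None keeps the last); returns when the fingers have stopped.
- env.pause(seconds).
- inverse_kinematics(position, orientation): joint angles nearest the present ones, or None.
- grab_frame(name): name is "scene" or "top" or "wrist"; returns (picture, depth): 384x512x3 uint8, red, green, blue; 384x512 float32, mm along the optical axis (not along the pixel's ray), 0 where there is no reading.
- get_calibration(name): a dict with "mtx" (3x3 intrinsics, pixels), "position" and "attitude" of the camera in the world; the wrist camera has in their place "T_tool_cam" (4x4, takes a point from camera to tool coordinates, whose origin is the TCP and whose axes are the flange's). Camera axes: x right, y up, looking along -z (the intrinsics and any distortion apply to the point x, -y, -z); pixel columns grow to the right and rows downward; lengths in mm; the calibration is good to about 2 mm. A picture is of the moment at which its call begins: read the wrist's pose just before it. get_calibration takes no time and is no camera call.
A pose or a line that the arm cannot do raises env.IKError and nothing moves.
- workorder.hand_in(): hands the job in; it is judged then, once.
Trained networks look in the newest picture that a camera, given by its name, has taken for a name from the list of things; names that differ only in an ending like _2 or _b are one class to them, and where a whole thing is asked for, a point or a joint stands for the part that bears it (a point fixed in the world has none). Each returns a list of dicts, best first, with "score" (0 to 1); they miss things now and then, are a little off and sometimes report something else, mostly with a low value. They report only what shows in the picture. A call takes as long as a camera call.
- boxes_of(thing, camera): "position" ([column, row] in pixels, amid what is visible of it).
Readings, each from a call of its own:
- telemetry.get_time(): time.
- telemetry.get_joints(): joint angles.
- telemetry.get_dq(): joint speeds.
- telemetry.get_joint_efforts(): joint torques, N m.
- telemetry.get_tool_pos(): TCP position.
- telemetry.get_orientation(): TCP orientation.
- telemetry.get_force(): force on the tool from outside, world axes, zero at the start.
- telemetry.get_wrist_torque(): the same for the moment, N m.
- telemetry.get_grip_width(): finger opening in mm.
- telemetry.get_finger_force(): force on a finger pad.
Only numpy, scipy, OpenCV 4.12 (cv2) and the standard library are available. Lean on these libraries where they do the work, as an engineer would, in place of code of your own. Each camera call takes 0.05 s, during which the arm holds its last target. There are 200 camera calls.

### The job

Open the coffee mill's dust cover by folding it about its stiff hinge until it is 110 degrees open (20 degrees past upright), and leave it there. Then fit the loose mill lid (the one with the grip bar) into the collar with its lugs through the notches until it sits fully down, turn it clockwise seen from above to the halfway mark (the pair of ridges, 45 degrees from the notches), never on to where it locks with a click, and hold it there against its return spring: you finish with the lid still gripped and held. Leave the other things on the table where they are.

Things in the scene. Friction and masses are not known exactly. Their poses are not given: they have to be found in the camera images.
- mill: Coffee mill, fixed to the table: low white housing 190x136 mm, deck 44 mm above the table. Origin on the table under the axis of its round collar; +x points from the collar to the cover's hinge, z up. Housing from x = -65 to +125 mm, y = +-68 mm. Above the deck stand only the collar and two hinge posts at x = 105, y = +-55 mm, 89 mm high.
- mill_cover (a joint): Angle of the mill's flat grey dust cover, rad: 0 = shut over the collar, 1.571 = upright behind the collar, 1.92 = 110 degrees open, leaning back, stop at 2.5. Stiff hinge (0.2 N m): it stays where it is left. Starts partly raised (0.3 to 0.6), still over the collar. Panel 124 mm wide, 5 mm thick, from 8 to 150 mm from the hinge line.
- cover_tab (a point): Centre of the round end (12 mm thick, 24 mm long along the hinge direction) of the tab at the middle of the cover's free edge, 182 mm from the hinge line and 32 mm clear of the panel's edge. Can be pinched from above across its 24 mm, fingers closing along the mill's y; it pivots between the finger pads as the cover folds.
- cover_hinge (a point): Middle of the cover's hinge line, 105 mm behind the collar axis, 82 mm above the table. The line runs along the mill's y.
- mill_collar: Round aluminium collar on the mill's deck, fixed to it, 108 mm across. Origin on its axis at deck height, 44 mm above the table; rim 26 mm higher. Its x axis runs through its two entry notches, facing each other, 22.5 degrees counter-clockwise from the mill's x. Hole 66 mm across, flange 9.5 mm thick; each notch is 38 degrees wide and reaches 45 mm from the axis.
- notch (a point): On the rim at one entry notch, 49 mm from the axis, marked by a single raised ridge (the other notch, half a turn on, has one too). The lid's lugs go down here; under the flange they are free to turn clockwise.
- half_mark (a point): On the rim at the halfway mark, a pair of raised ridges 45 degrees clockwise (seen from above) of the notch, repeated half a turn on. Three ridges at 90 degrees mark the locked position.
- mill_drive (a joint): Angle, rad, of the sprung drive under the flange: 0 at rest, grows as the seated lid turns clockwise. The lugs meet it after about 0.18 rad of free turn, so it reads about 0.61 with the lid halfway. Its spring pushes back with about 0.11 N m there. A sprung ball begins to resist at 68 degrees of lid turn; the lid locks with a click at about 95 degrees.
- mill_lid: The mill's loose aluminium lid with a black grip bar, about 0.12 kg, lying upright on the table. Origin: centre of its underside, z up. Plug 58 mm across with a chamfered foot; cap 86 mm across, its underside 18 mm above the origin: it rests on the collar's rim when seated (origin then 8 mm above the collar's origin, 52 mm above the table).
- lid_lug (a point): Outer end of one of the two lugs (10 mm wide, 6 mm high) at the foot of the plug, 40 mm from the axis along the lid's x; the other is on the far side, so the lid is the same after half a turn. It goes in when its x lies along the collar's x, either way round, within about 7 degrees and 3 mm.
- lid_bar (a point): Grip point, 52 mm above the lid's origin, in the middle of the upright grip bar: 58 mm long along the lid's x (in line with the lugs), 14 mm thick, from 28 mm (top of the cap) to 64 mm above the origin.
- mug: Bystander, not to be moved: plain beige mug, 84 mm across, 91 mm high, on the left
- spice_jar: Bystander, not to be moved: small spice jar, 42 mm across, 96 mm high, upright, in the middle towards the back
- bowl: Bystander, not to be moved: brown bowl, 165 mm across, 70 mm high, on the right
- tape_roll: Bystander, not to be moved: roll of masking tape lying flat, 95 mm across, 25 mm high, front right
- screwdriver: Bystander, not to be moved: screwdriver lying in the middle towards the robot, 179 mm long
- tin_lid: Bystander, not to be moved: flat round lid of a paint tin, 83 mm across, 7 mm high, front left; it is not the mill's lid
- sanding_block: Bystander, not to be moved: sanding block 61x100x27 mm at the back

How it is judged (in metres and radians):
On the way, in this order (a step that is already met when the one before it is completed fails the run):
1. the cover is folded to 110 degrees open (within 11 degrees) (value of joint mill_cover between 1.73 and 2.11 rad), for 0.3 s.
2. the lid sits fully down in the collar, lugs through the notches (horizontal distance between mill_lid and mill_collar below 0.007 m and z of mill_lid in the frame of mill_collar between 0.004 and 0.0125 m and angle between mill_lid's own z axis and vertical below 0.1 rad and angle between the x axis of mill_lid and the x axis of mill_collar, either way round below 0.3 rad), for 0.2 s.
At the end, for the whole second after the job is handed in: The cover is 110 degrees open within 11 degrees; the lid sits fully down in the collar (centred within 7 mm, cap on the rim within about 4 mm), turned 45 degrees clockwise from the notches within 11 degrees, pushing the sprung drive round, at rest, and still gripped (over 2 N on the fingers) (all of step 1 and horizontal distance between mill_lid and mill_collar below 0.007 m and z of mill_lid in the frame of mill_collar between 0.004 and 0.0125 m and angle between mill_lid's own z axis and vertical below 0.1 rad and angle between the x axis of mill_lid and the x axis of mill_collar, either way round between 0.585 and 0.985 rad and value of joint mill_drive between 0.37 and 0.85 rad and velocity of joint mill_drive between -0.25 and 0.25 rad/s and contact force between the fingers and mill_lid above 2 N); the arm keeps its last pose, push and grip.
It fails at once if the lid was turned on into its lock (drive beyond 1.35 rad, lid nearly 90 degrees from the notches) (value of joint mill_drive above 1.35 rad).
It fails at once if a bystander was moved more than 30 mm (distance of any of mug, spice_jar, bowl, tape_roll, screwdriver, tin_lid, sanding_block from where it was at the start of the episode above 0.03 m).
It also fails if it takes over 64 s, if anything falls off the work surface, if the arm or the gripper's body presses on something with over 40 N, if the wrist force passes 120 N, or if a joint passes its speed limit or range.

## Working session

There is one attempt and no reset: what is moved stays moved. The work goes in short steps, each a Python script; the robot and the scene stay as the last script left them, time stands still between calls to the robot, and variables do not carry over. Pictures are saved under pics/ and viewed, at most 10 in all, crops included, and the job is handed in when it is done.

```bash
ls; mkdir -p pics; cat > h.py <<'E'
import numpy as np, cv2
from scipy.spatial.transform import Rotation as R
from rig import env, inverse_kinematics, grab_frame, get_calibration, workorder, boxes_of, telemetry
def rot(q): return R.from_quat([q[1],q[2],q[3],q[0]])
def quat(r): x,y,z,w=r.as_quat(); return [w,x,y,z]
def campose(name):
    c=get_calibration(name)
    if name=='wrist':
        T=np.array(c['T_tool_cam']); Rt=rot(telemetry.get_orientation()).as_matrix(); p=np.array(telemetry.get_tool_pos())
        return np.array(c['mtx']),Rt@T[:3,:3],Rt@T[:3,3]+p
    a=np.array(c['attitude'],float)
    Rm=rot(a).as_matrix() if a.size==4 else a
    return np.array(c['mtx']),Rm,np.array(c['position'],float)
def cloud(name):
    K,Rm,p=campose(name); img,d=grab_frame(name)
    v,u=np.mgrid[:d.shape[0],:d.shape[1]]
    X=np.stack([(u-K[0,2])/K[0,0]*d,-(v-K[1,2])/K[1,1]*d,-d],-1)
    W=X@Rm.T+p; W[d==0]=np.nan
    return img,d,W,(K,Rm,p)
def proj(P,c):
    K,Rm,p=c; q=(np.atleast_2d(P)-p)@Rm; return np.stack([K[0,0]*q[:,0]/-q[:,2]+K[0,2],K[1,1]*q[:,1]/q[:,2]+K[1,2]],-1)
def save(n,img): cv2.imwrite('pics/'+n+'.png',cv2.cvtColor(img,cv2.COLOR_RGB2BGR))
def down(a): # tool z down, tool y (closing) along world angle a (rad)
    y=np.array([np.cos(a),np.sin(a),0]); z=np.array([0,0,-1.]); x=np.cross(y,z)
    return R.from_matrix(np.stack([x,y,z],1))
E
python3 - <<'E'
from h import *
for n in ['scene','top']:
    print(n,get_calibration(n))
    img,d,W,c=cloud(n); save(n+'0',img); np.savez(n+'0',img=img,d=d,W=W)
    for t in ['mill','mill_cover','cover_tab','cover_hinge','mill_collar','notch','half_mark','mill_lid','lid_lug','lid_bar','mug','spice_jar','bowl','tape_roll','screwdriver','tin_lid','sanding_block']:
        print(t,[(round(b['score'],2),np.round(b['position']).astype(int).tolist(),np.round(W[int(b['position'][1]),int(b['position'][0])]).tolist()) for b in boxes_of(t,n)[:3]])
print(get_calibration('wrist'),telemetry.get_time())
E
```

```text
pics
rig.py
scene {'mtx': array([[369.97100871,   0.        , 252.34523197],
       [  0.        , 369.97100871, 193.76570376],
       [  0.        ,   0.        ,   1.        ]]), 'position': array([-278.47128056, -724.03894412,  807.88598765]), 'attitude': array([ 0.79926409,  0.42881395, -0.20109562, -0.36994063])}
mill [(0.67, [217, 184], [537.0, 139.0, 71.0])]
mill_cover [(0.56, [212, 170], [556.0, 177.0, 114.0])]
cover_tab [(0.55, [215, 173], [529.0, 139.0, 123.0])]
cover_hinge [(0.79, [214, 180], [581.0, 196.0, 51.0])]
mill_collar [(0.94, [211, 183], [553.0, 190.0, 48.0])]
notch [(0.84, [207, 184], [548.0, 203.0, 45.0]), (0.6, [238, 223], [482.0, -19.0, 3.0])]
half_mark [(0.64, [213, 181], [571.0, 197.0, 46.0])]
mill_lid [(0.74, [285, 226], [520.0, -193.0, 56.0])]
lid_lug [(0.89, [286, 229], [523.0, -192.0, 42.0]), (0.21, [214, 170], [551.0, 167.0, 115.0])]
lid_bar [(0.57, [284, 228], [520.0, -186.0, 44.0])]
mug [(0.67, [162, 178], [440.0, 338.0, 68.0])]
spice_jar [(0.59, [159, 177], [432.0, 345.0, 74.0]), (0.52, [259, 191], [620.0, -1.0, 58.0])]
bowl [(0.87, [349, 262], [547.
[... 1669 characters left out ...]
, 184], [559.0, 153.0, 114.0])]
tin_lid [(0.79, [167, 267], [335.0, 249.0, 3.0]), (0.26, [120, 218], [479.0, 397.0, 4.0])]
sanding_block [(0.6, [233, 125], [762.0, 62.0, 26.0])]
{'mtx': array([[290.72247448,   0.        , 256.15795307],
       [  0.        , 290.72247448, 192.11418786],
       [  0.        ,   0.        ,   1.        ]]), 'T_tool_cam': array([[-6.25229861e-04,  9.58268454e-01,  2.85869166e-01,
         7.21480510e+01],
       [ 9.99999799e-01,  6.29526428e-04,  7.68687950e-05,
        -5.09664864e-01],
       [-1.06301254e-04,  2.85869157e-01, -9.58268654e-01,
        -1.42700591e+02],
       [ 0.00000000e+00,  0.00000000e+00,  0.00000000e+00,
         1.00000000e+00]])} 1.8
```

```bash
python3 - <<'E'
from h import *
a=np.load('top0.npz'); b=np.load('scene0.npz')
c1=cv2.resize(a['img'][130:250,130:350],None,fx=3.6,fy=3.6,interpolation=2)[:,:800]
save('t1',c1)
save('s1',cv2.resize(b['img'][120:260,130:340],None,fx=3.8,fy=3.8,interpolation=2))
E
```

```text
(no output)
```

View pics/t1.png

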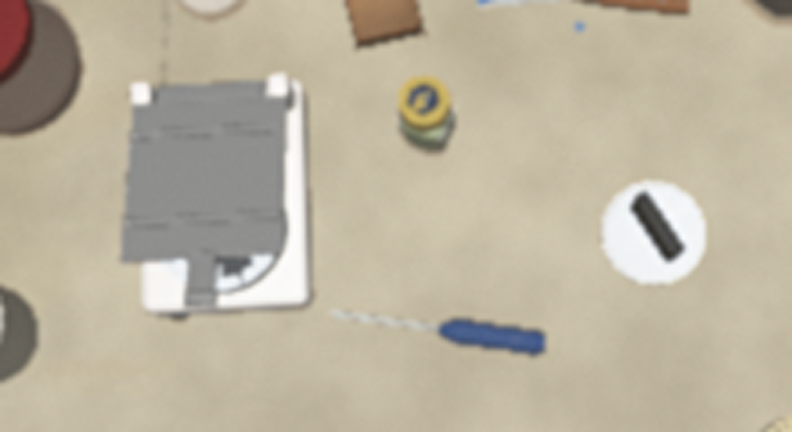

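View pics/s1.png

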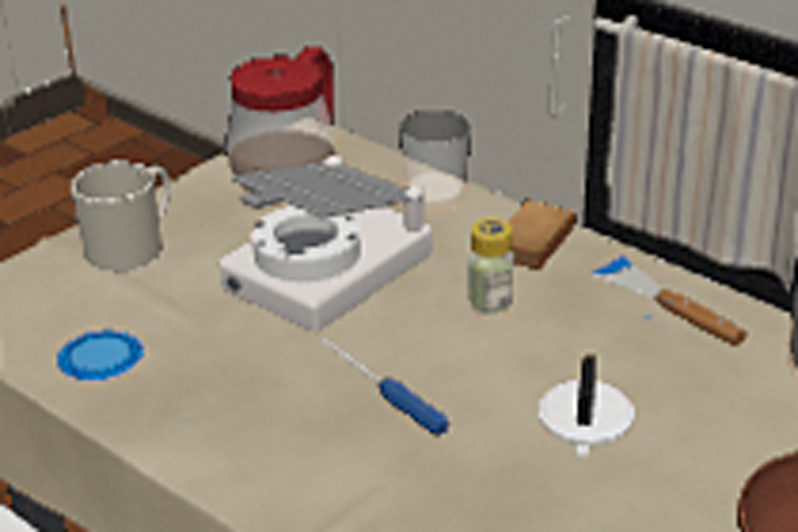

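The top picture shows the mill with its hinge posts at px ~(169,156) and (207,154). The cover is raised over the collar with its tab at ~(186,212). The lid is at ~(312,194) with its bar on a diagonal. Next I fit the poses, then look closer with the wrist camera.

```bash
cat > m.py <<'E'
from h import *
def fitlid(img,W):
    g=img.astype(int).max(-1)
    m=(g<75)&(W[...,2]>45)&(W[...,2]<80)&(abs(W[...,1]+175)<60)&(abs(W[...,0]-535)<70)
    P=W[m]; 
    r=cv2.minAreaRect(P[:,:2].astype(np.float32)); 
    e=np.linalg.eigh(np.cov(P[:,:2].T))[1][:,1]
    print('bar n',m.sum(),'rect',np.round(r[0],1),np.round(r[1],1),round(r[2],1),'med z',np.nanmedian(P[:,2]),'pca deg',np.degrees(np.arctan2(e[1],e[0])))
    m=(g>150)&(W[...,2]>20)&(W[...,2]<38)&(abs(W[...,1]+175)<60)&(abs(W[...,0]-535)<70)
    P=W[m]; c=cv2.minEnclosingCircle(P[:,:2].astype(np.float32)); print('cap',np.round(c[0],1),c[1],np.nanmedian(P[:,2]))
def fitmill(img,W):
    near=(abs(W[...,0]-560)<140)&(abs(W[...,1]-170)<90)
    g=img.astype(int).max(-1)
    m=near&(W[...,2]>82)&(W[...,2]<96)&(g>190)
    n,l,s,c=cv2.connectedComponentsWithStats(m.astype(np.uint8))
    for i in range(1,n):
        if s[i,4]>8: P=W[l==i]; print('white high',s[i,4],np.round(P.mean(0),1),np.round((P[:,:2].min(0)+P[:,:2].max(0))/2,1))
    m=near&(abs(W[...,2]-44)<6)&(g>150)
    r=cv2.minAreaRect(W[m][:,:2].astype(np.float32)); print('deck',m.sum(),np.round(r[0],1),np.round(r[1],1),round(r[2],2),'z',np.median(W[m][:,2]))
    m=near&(abs(W[...,2]-70)<5)&(g>150)
    if m.sum()>20:
        c=cv2.minEnclosingCircle(W[m][:,:2].astype(np.float32)); print('rim',m.sum(),np.round(c[0],1),c[1])
    m=near&(W[...,2]>95); P=W[m]; c0=P.mean(0); u,s,v=np.linalg.svd(P-c0,full_matrices=False); nrm=v[2]*np.sign(v[2][2])
    d=(P-c0)@nrm; P=P[abs(d)<5]; c0=P.mean(0); u,s,v=np.linalg.svd(P-c0,full_matrices=False); nrm=v[2]*np.sign(v[2][2])
    print('panel',len(P),np.round(c0,1),'normal',np.round(nrm,3),'tilt',np.arccos(nrm[2]),'az of downhill',np.degrees(np.arctan2(nrm[1],nrm[0])))
E
python3 - <<'E'
from m import *
for n in ['top','scene']:
    a=np.load(n+'0.npz'); print(n); fitlid(a['img'],a['W']); fitmill(a['img'],a['W'])
E
```

```text
top
bar n 51 rect [ 545.1 -173.2] [49.8  8.1] 32.4 med z 62.013142810174486 pca deg -147.6229434472189
cap [ 547.3 -176. ] 42.99189758300781 26.801375104329964
white high 35 [655.2 125.9  87.4] [655.3 125.4]
white high 34 [649.4 235.8  87.4] [650.3 236.9]
deck 573 [577.1 175.3] [188.8 132.4] 2.54 z 42.85674799158096
rim 99 [575.6 158.1] 86.53662109375
panel 1757 [558.1 174.9 114.4] normal [0.3   0.015 0.954] tilt 0.30560142868294754 az of downhill 2.900954198827053
scene
bar n 43 rect [ 537.3 -176.4] [55.  10.2] 32.1 med z 62.94563241664798 pca deg -146.08525190589864
cap [ 541.7 -174.5] 44.0781135559082 27.351674812695308
white high 9 [649.  125.6  88.8] [650.6 125.5]
deck 418 [570.1 178.1] [191.  139.2] 2.68 z 43.45754592194447
rim 202 [576.7 160.1] 92.36666870117188
panel 363 [549.2 171.5 116. ] normal [0.294 0.011 0.956] tilt 0.29869001898266323 az of downhill 2.1822957295579877
```

```bash
python3 - <<'E'
from m import *
q=quat(down(np.radians(92.7)))
print(inverse_kinematics([478,172,220],q))
for T in ([714,183,234],):print(inverse_kinematics(T,q))
for a,p in ((122,[544,-175,150]),(115.2,[547,175,150]),(70,[547,175,85])): print(a,inverse_kinematics(p,quat(down(np.radians(a)))))
print(inverse_kinematics([480,172,220],quat(down(np.radians(-87.3)))))
env.move_to([480,172,230],q)
img,d,W,c=cloud('wrist'); np.savez('w1',img=img,d=d,W=W); save('w1',img); fitmill(img,W)
for t in ['cover_tab','cover_hinge','mill_collar']: print(t,[(round(b['score'],2),np.round(b['position']).astype(int).tolist(),np.round(W[int(b['position'][1]),int(b['position'][0])]).tolist()) for b in boxes_of(t,'wrist')[:3]])
P=W.reshape(-1,3); m=(P[:,2]>119)&(P[:,2]<165)&(P[:,0]<515)&(P[:,0]>440)&(abs(P[:,1]-172)<60)
P=P[m];print(len(P));
for lo in range(460,512,4):
    s=P[(P[:,0]>=lo)&(P[:,0]<lo+4)]
    if len(s): print(lo,len(s),np.round([s[:,1].min(),s[:,1].max(),np.median(s[:,2])],1))
s=proj([[478,171.8,136],[652,180,82]],c);print(s,telemetry.get_time())
E
```

```text
[ 2.59673162e-01  9.37530317e-02  1.91598686e+00 -4.44089210e-16
  1.13185277e+00 -1.35824705e+00]
[ 1.91850517e-01  5.21482553e-01  1.32988660e+00 -4.44089210e-16
  1.29022350e+00 -1.42606970e+00]
122 [-3.87431441e-01  2.97272359e-01  1.82695024e+00 -4.44089210e-16
  1.01737005e+00 -2.51673313e+00]
115.2 [ 2.33821166e-01  3.02367083e-01  1.82016534e+00 -4.44089210e-16
  1.01906023e+00 -1.77679813e+00]
70 [ 2.33821166e-01  3.92499662e-01  1.85272904e+00 -4.44089210e-16
  8.96363953e-01 -9.87909310e-01]
[ 2.58662375e-01  9.74924780e-02  1.91187434e+00 -4.44089210e-16
  1.13222584e+00  1.78233481e+00]
white high 116 [651.8 125.4  89.2] [651.8 125.6]
white high 114 [646.  234.9  89. ] [646.4 235. ]
deck 2709 [510.5 173.2] [ 58.9 134.6] 3.43 z 43.844427354429
rim 1020 [528.  174.6] 50.78002166748047
panel 25741 [471.6 171.3 299.6] normal [0.915 0.043 0.402] tilt 1.1576061794997388 az of downhill 2.6948293179939284
cover_tab [(0.95, [256, 264], [560.0, 176.0, 113.0])]
cover_hinge [(0.86, [256, 245], [535.0, 173.0, 121.0]), (0.64, [272, 206], [512.0, 190.0, 70.0])]
mill_collar [(0.9, [267, 206], [490.0, 182.0, 137.0]), (0.36, [256, 247], [536.0, 173.0, 122.0])]
2090
468 78 [159.7 182.2 139. ]
472 153 [159.8 182.4 142.1]
476 120 [160.  182.6 142.7]
480 93 [160.1 182.7 140.1]
484 100 [160.9 182.4 138.4]
488 104 [160.9 182.7 137.1]
492 93 [162.  183.  135.8]
496 98 [162.  183.3 134.6]
500 89 [162.2 232.  133.2]
504 319 [159.4 231.9 129.2]
508 501 [112.4 231.5 128.7]
[[256.1658279  191.77647715]
 [256.18186198 318.17324963]] 3.6
```

View pics/w1.png

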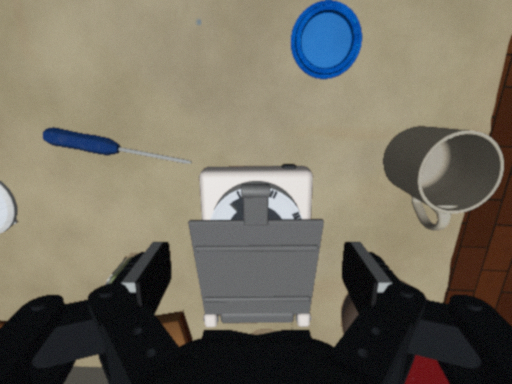

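```bash
python3 - <<'E'
from m import *
yaw=np.radians(2.95); ex=np.array([np.cos(yaw),np.sin(yaw),0]); H=np.array([649.1,180.2,82]); q=quat(down(yaw+np.pi/2))
def tcp(th): return H-182*np.cos(th)*ex+np.array([0,0,182*np.sin(th)-19])
p=tcp(0.305); print(p)
env.move_linear(list(p+[0,0,40]),q); env.move_linear(list(p),q,velocity=80)
env.set_gripper(15,30); print('w',telemetry.get_grip_width(),telemetry.get_finger_force(),telemetry.get_force())
for th in np.linspace(0.305,1.92,11)[1:]:
    env.move_linear(list(tcp(th)),q,velocity=110)
    print(round(th,2),np.round(telemetry.get_force(),1),round(telemetry.get_grip_width(),1))
img,d,W,c=cloud('scene'); save('s2',cv2.resize(img[60:260,100:340],None,fx=3,fy=3))
print(telemetry.get_time())
E
```

```text
[475.72990499 171.26576092 117.65335789]
w 23.360474652652588 30.325054228305817 [-0.11485568  1.62488775  0.83882472]
0.47 [-0.1  2.7  0.1] 22.9
0.63 [-0.3  3.1 -0.3] 22.9
0.79 [-1.2  4.7  0.5] 23.4
0.95 [-1.1  5.9  0.9] 23.4
1.11 [-0.7  5.   1.4] 23.4
1.27 [0.3 5.7 1.5] 23.2
1.44 [-2.2  5.8  2.2] 23.1
1.6 [0.3 5.7 2.9] 23.1
1.76 [-0.4  5.3  2.5] 23.5
1.92 [1.3 5.4 3.7] 23.2
9.6833
```

View pics/s2.png

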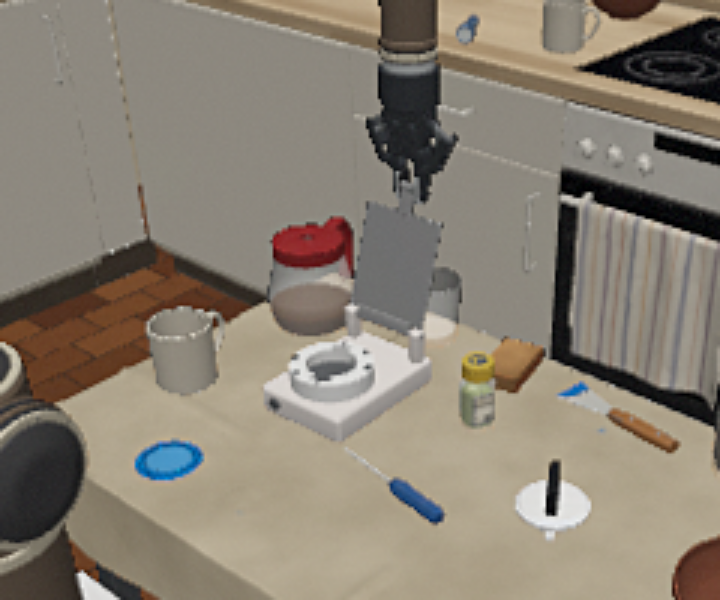

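The cover now stands past upright, held by the tab at about crop (408,190). I'll release it, retreat, and measure the cover, the collar with its notches, and the lid.

```bash
python3 - <<'E'
from m import *
yaw=np.radians(2.95); q=quat(down(yaw+np.pi/2))
p=np.array(telemetry.get_tool_pos())
env.set_gripper(60); env.move_linear(list(p+[0,0,45]),velocity=100)
env.move_linear([560,176,260],q,velocity=250)
img,d,W,c=cloud('wrist'); np.savez('w2',img=img,d=d,W=W)
near=(abs(W[...,0]-544)<75)&(abs(W[...,1]-175)<75)
m=near&(abs(W[...,2]-70)<3.5)
P=W[m][:,:2]; print('rim',m.sum(),cv2.minEnclosingCircle(P.astype(np.float32)))
print('notch/half/hinge',[(t,[(round(b['score'],2),np.round(b['position']).tolist()) for b in boxes_of(t,'wrist')[:3]]) for t in ('notch','half_mark')])
s=proj([[544.2,174.8,70]],c)[0]; u,v=s.astype(int); print(s)
a=cv2.resize(img[max(0,v-75):v+75,u-85:u+85],None,fx=4,fy=4,interpolation=2); save('w2',a)
img,d,W,c=cloud('top')
m=(abs(W[...,1]-180)<58)&(W[...,2]>100)&(W[...,2]<245)&(W[...,0]>640)&(W[...,0]<720)
P=W[m];print(m.sum()); 
if len(P)>30: f=np.polyfit(P[:,2],P[:,0],1); print('cover ang',np.pi/2+np.arctan(f[0]),f)
env.set_gripper(85)
env.move_to([545,-150,200],quat(down(np.radians(122))))
img,d,W,c=cloud('wrist'); np.savez('w3',img=img,d=d,W=W); save('w3',img); fitlid(img,W); print(telemetry.get_time())
E
```

```text
rim 3885 ((545.6575317382812, 175.0223388671875), 54.30064392089844)
notch/half/hinge [('notch', [(0.97, [255.0, 154.0])]), ('half_mark', [(0.72, [259.0, 155.0]), (0.61, [258.0, 293.0]), (0.34, [322.0, 0.0])])]
[256.46442806 155.66961413]
1113
cover ang 1.8889844227824684 [3.29379724e-01 6.24580103e+02]
bar n 798 rect [ 543.8 -176.1] [56.4 13.3] 32.5 med z 63.94118491766545 pca deg -148.17372114261218
cap [ 544.7 -176. ] 42.90277099609375 27.956251123929633
13.3833
```

View pics/w2.png

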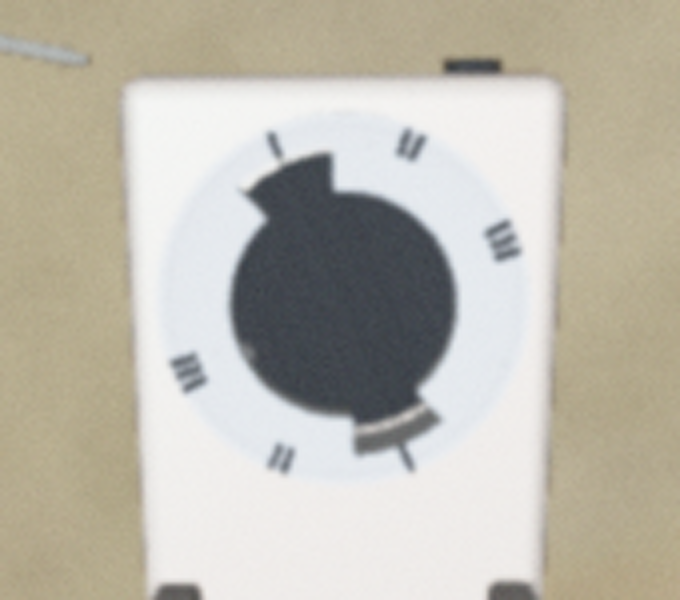

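View pics/w3.png

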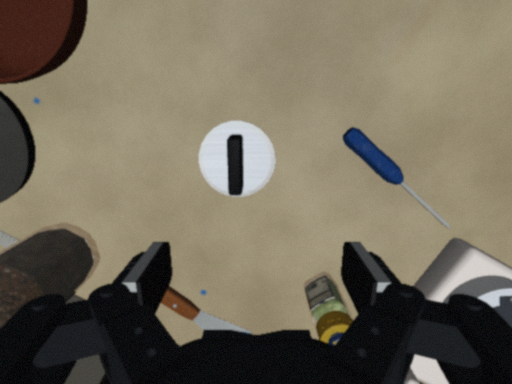

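Collar view: single ridges at crop (275,145) and (407,458), so the notches lie 22.9° ccw of the mill's x as specified. The paired ridges are at (410,143) and (280,458). The cover reads 1.89 rad. In the wrist view the lid bar is at px (235,164). I grasp it now.

```bash
python3 - <<'E'
from m import *
a=np.radians(122.2); q=quat(down(a)); L=np.array([544.4,-176,0])
env.move_to(list(L+[0,0,90]),q); env.move_linear(list(L+[0,0,33]),q,velocity=80)
env.set_gripper(8,60); print('w',telemetry.get_grip_width(),telemetry.get_finger_force(),telemetry.get_force())
env.move_linear(list(L+[0,0,190]),q,velocity=200); print(telemetry.get_force(),telemetry.get_finger_force(), telemetry.get_wrist_torque())
q2=quat(down(np.radians(115.45)))
C=np.array([545.2,175,0])
env.move_to(list(C+[0,0,190]),q2); env.move_linear(list(C+[0,0,112]),q2,velocity=120)
print(telemetry.get_grip_width(),telemetry.get_force(),telemetry.get_time())
for n in ('scene',):
    img,d,W,c=cloud(n); s=proj([C+[0,0,80]],c)[0].astype(int); print(s); save('s3',cv2.resize(img[s[1]-50:s[1]+50,s[0]-65:s[0]+65],None,fx=6,fy=6,interpolation=2))
E
```

```text
w 13.341203554754228 58.7182080745697 [1.07327185 0.53166561 2.61198016]
[-0.31005863  0.43254274 -0.46899165] 58.39287221431732 [ 0.01221191  0.00369965 -0.01140683]
12.654903666863987 [ 0.79539925  0.10613059 -1.34451707] 18.4667
[210 177]
```

View pics/s3.png

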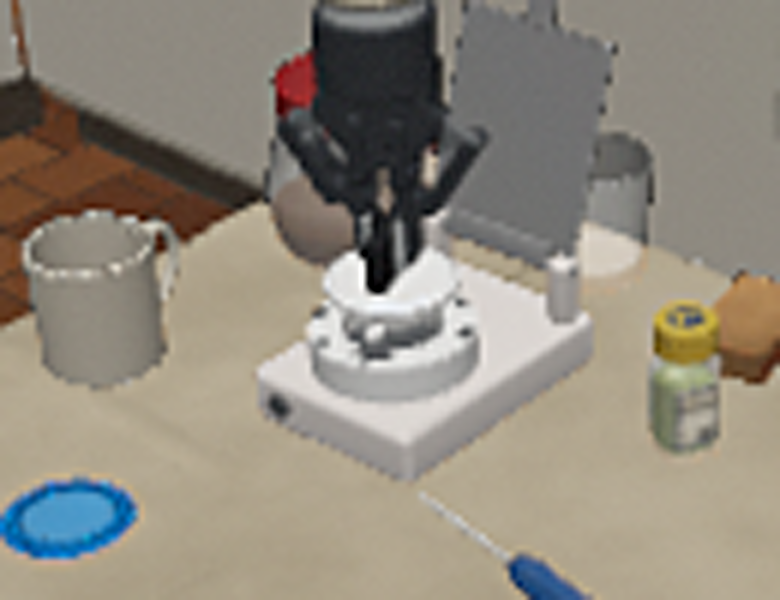

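The lid hangs level over the collar, with its lug at crop (375,340) above the notch. I lower it in steps while watching the force.

```bash
python3 - <<'E'
from m import *
C=np.array([545.2,175,0]); q2=quat(down(np.radians(115.45)))
for z in (104,100,97,94,91,89,87,86,85,84.3):
    env.move_linear(list(C+[0,0,z]),q2,velocity=40)
    f=np.array(telemetry.get_force()); p=np.array(telemetry.get_tool_pos()); print(z,np.round(f,1),np.round(p,1),np.round(telemetry.get_wrist_torque(),2))
    if f[2]>12: break
print(telemetry.get_grip_width(),telemetry.get_time())
E
```

```text
104 [-0.7 -0.2 -1.4] [544.9 175.  103.8] [-0.04  0.01 -0.02]
100 [ 0.4 -0.3 -1.2] [544.9 174.9  99.6] [ 0.03  0.01 -0.03]
97 [-0.2  0.2  0.1] [545.  174.9  96.7] [-0.01 -0.03  0.03]
94 [-0.9  0.3 -0. ] [544.9 175.   93.7] [-0.03 -0.03 -0.08]
91 [ 0.4  0.1 -0.6] [544.9 174.9  90.7] [ 0.05 -0.02 -0.01]
89 [ 0.6 -0.  -0.8] [545.1 175.   88.9] [-0.01 -0.01  0.05]
87 [-0.2  0.6 -1.1] [545.  174.9  86.8] [-0.07  0.03 -0.02]
86 [-0.  -0.  -1.1] [545.2 175.   85.9] [-0.03 -0.01  0.  ]
85 [-1.5  0.4  1.3] [545.5 175.1  85.3] [ 0.03 -0.01 -0.04]
84.3 [-3.2 -0.7  6. ] [545.5 175.1  85.2] [-0.13  0.27 -0.04]
13.58084919365247 21.1167
```

Contact came at exactly the seated height. Now the clockwise turn.

```bash
python3 - <<'E'
from m import *
C=np.array([545.4,175,84.5]); env.pause(0.4)
for k in (5,10,15,20,25,30,35,40,45):
    env.move_linear(list(C),quat(down(np.radians(115.45-k))),velocity=30)
    m=rot(telemetry.get_orientation()).as_matrix()
    print(k,np.round(np.degrees(np.arctan2(m[1,1],m[0,1])),1),np.round(telemetry.get_force(),1),np.round(telemetry.get_wrist_torque(),3),np.round(telemetry.get_tool_pos(),1))
env.pause(0.3)
print(telemetry.get_grip_width(),telemetry.get_finger_force(),telemetry.get_time(),np.round(telemetry.get_wrist_torque(),3))
img,d,W,c=cloud('top'); s=proj([[545,175,80]],c)[0].astype(int)
img2,d2,W2,c2=cloud('scene'); s2=proj([[545,175,100]],c2)[0].astype(int)
f=lambda i,s:cv2.resize(i[s[1]-40:s[1]+40,s[0]-40:s[0]+40],(400,400),interpolation=2)
save('e1',np.hstack([f(img,s),f(img2,s2)]))
m=(abs(W2[...,1]-180)<50)&(W2[...,2]>105)&(W2[...,2]<240)&(W2[...,0]>645)&(W2[...,0]<725)
P=W2[m]; yv=np.linalg.lstsq(np.c_[P[:,2],P[:,1],np.ones(len(P))],P[:,0],rcond=None)[0]; print('cover',np.pi/2+np.arctan(yv[0]),len(P))
E
```

```text
5 110.6 [-0.3  0.1  4.1] [-0.203  0.021 -0.108] [546.2 175.1  85.2]
10 105.6 [1.3 0.6 5.9] [-0.208 -0.009 -0.029] [546.2 175.2  85.3]
15 100.7 [-0.9  1.   4.9] [-0.098  0.03   0.004] [546.2 175.4  85.3]
20 95.7 [-0.5  0.5  5.9] [-0.045 -0.029 -0.   ] [546.3 175.5  85.3]
25 90.8 [-0.3  2.1  6.3] [-0.032  0.001 -0.028] [546.3 175.4  85.3]
30 85.8 [1.  1.5 6.5] [-0.112 -0.01  -0.051] [546.3 175.3  85.3]
35 80.8 [1.1 0.3 5.5] [-0.113  0.007  0.01 ] [546.3 175.2  85.2]
40 75.8 [0.4 0.1 5.1] [-0.181  0.021  0.037] [546.3 175.1  85.2]
45 70.8 [ 0.4 -0.7  5.9] [-0.24   0.06  -0.015] [546.2 175.   85.2]
13.155459763786531 59.44385468959808 24.0667 [-0.172  0.035 -0.005]
cover 1.89199397815034 685
```

View pics/e1.png

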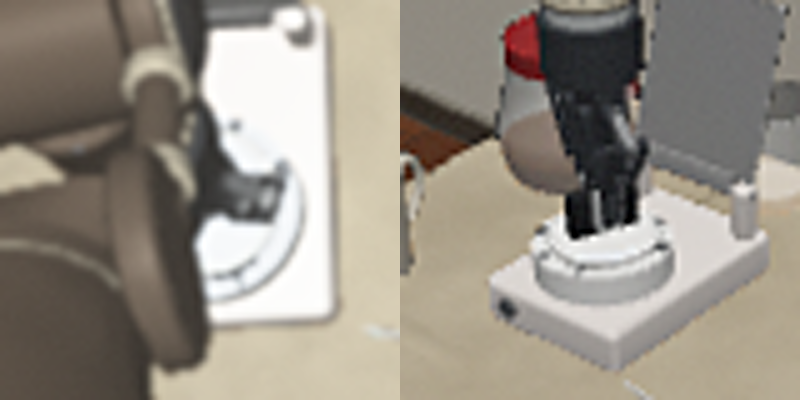

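```bash
python3 - <<'E'
from m import *
t=[];e=[]
for i in range(25): t.append(telemetry.get_wrist_torque()); e.append(telemetry.get_joint_efforts()); env.pause(0.02)
print(np.mean(t,0),np.std(t,0),np.mean(e,0)[5],np.std(e,0)[5],telemetry.get_finger_force(),telemetry.get_time())
img,d,W,c=cloud('wrist'); save('e2',img)
m=(W[...,2]>77)&(W[...,2]<83)&(abs(W[...,0]-545)<50)&(abs(W[...,1]-175)<50)&(img.max(-1)>150); P=W[m][:,:2].astype(np.float32)
print(m.sum(),np.median(W[m][:,2]),cv2.minEnclosingCircle(P) if len(P)>20 else None)
E
```

```text
[-0.22823589  0.03318582  0.00037814] [0.03490738 0.02849698 0.02702412] 0.005743498977972194 2.6470511244051463e-05 59.44400489330292 24.5833
8334 79.98063874650197 ((546.1077880859375, 174.75234985351562), 42.438140869140625)
```

View pics/e2.png

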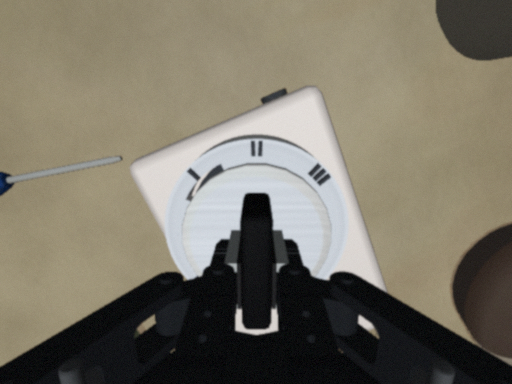

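The bar points at the paired ridges (px 257,148) and the cap reads 80 mm, so the lid is seated. The spring torque could be masked by rim friction from my 6 N press, so I ease the press and re-read.

```bash
python3 - <<'E'
from m import *
env.move_linear([546,175,84.95],quat(down(np.radians(70.45))),velocity=10); env.pause(0.3)
t=[telemetry.get_wrist_torque() for i in range(25)]; f=[telemetry.get_force() for i in range(5)]
m=rot(telemetry.get_orientation()).as_matrix()
print(np.mean(t,0),np.mean(f,0),telemetry.get_joint_efforts()[5],np.degrees(np.arctan2(m[1,1],m[0,1])),telemetry.get_tool_pos(),telemetry.get_time())
E
```

```text
[-0.12232473  0.05493583  0.21144358] [0.03399235 0.06902608 5.53436209] 0.15791621524840593 70.66576068956127 [546.21940161 174.92853788  85.20166385] 25.1833
```

```bash
python3 -c "
from rig import workorder; print(workorder.hand_in())"
```

```text
the job is handed in; nothing more can be done
None
```

I folded the cover to about 108° open and seated the lid, turned it about 45° clockwise to the paired ridges, and handed the job in still gripping it against the spring; no verdict came back.

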